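# Shut the filled pillbox

### The arm

A 7-joint arm with a two-finger parallel gripper is mounted at the origin on the work surface. World frame = base frame: x ahead of the robot, y to its left, z up, the work surface at z = 0. Lengths are in m, angles in rad, forces in N, time in s.
With the tool pointing down it reaches from about 0.425 to 0.95 m from the base axis. Payload 16.7 kg.
Tool frame: the origin (TCP) lies where the fingers leave the gripper's body, on its centre line; the fingertips stand 97 mm ahead of it and the grasp point (between the pads) lies 78 mm ahead of it; z points along the fingers, y is the direction in which the jaws open and shut (so a half turn about z gives the same grasp; the last joint's range is limited). The gripper opens to 94 mm and grips with 3 to 60 N. Pads are 16 mm wide; open, the fingers measure 119 mm over their backs; the gripper's body (75 mm by 177 mm) begins 78 mm behind the grasp point.
Start: joints at [0.965, 0.426, 0.074, 1.606, -0.034, 1.111, -0.067], TCP at [0.298, -0.606, 0.303] pointing down, gripper open.
Joint ranges: [-2.85, 2.85], [-0.5, 2.14], [-1.23, 1.37], [0.21, 2.46], [-1.02, 4.16], [0.16, 2.05], [-2.73, 2.73]. Speed limits (rad/s): [1.89, 1.89, 2.39, 2.39, 3.01, 3.01, 3.01].

### API

Orientations are given as a rotation vector (axis times angle).
In Python, from workcell import telemetry, viewer, env gives the robot as it stands.
- The arm moves only by the tool arm_command, never from a script. Its argument "commands" is a list of rows, each a list of 7 numbers: the shift along the tool's x, y, z in mm, then the turn, a rotation vector about the tool's x, y, z in degrees, then the closure, from 0 (fully open) to 1 (shut). In form: [[tx, ty, tz, rx, ry, rz, hand], ...]. A call has exactly 10 rows; each row shifts and turns the pose as measured when the row begins, along the tool's axes as they then stand; what a row does not reach is not made up. A row lasts 1/12 s, in which the tool goes at most 41.7 mm and 7.16 degrees, less where a joint would pass 70% of its speed; a pose out of reach is approached as far as the arm can. A call is refused whole if a number of a shift passes 41.7 or a number of a turn 7.16, either way. A call with a gripper value outside its range is refused whole. The fingers move at their own pace and stop on an object; "squeeze" is the grip in N (left out, the last holds). Time passes only in rows, so rows that do not move let the fingers close, or fill a call up. It gives the time, the measured TCP pose, the force and the opening at its end, in the units of the state.
- telemetry.get_state(): the state, without advancing time (a new reading comes with each control period).
- viewer.camera(name): name is "scene" or "top" or "wrist"; returns (picture, depth): 420x560x3 uint8, red, green, blue; 420x560 float32, m along the optical axis (not along the pixel's ray), 0 where there is no reading.
- viewer.camera_params(name): a dict with "fx", "fy", "cx", "cy" (pixels), "dist_coeffs" ([k1, k2, p1, p2, k3] as OpenCV has them; the pictures are not rectified), "R" (3x3) and "t" (3): a world point X has camera coordinates R X + t; the wrist camera has in their place "tool_from_camera" (4x4, takes a point from camera to tool coordinates, whose origin is the TCP and whose axes are the flange's). Camera axes: x right, y down, z forward; pixel columns grow to the right and rows downward; lengths in m; the calibration is good to about 2 mm. A picture is of the moment at which its call begins: read the wrist's pose just before it. camera_params takes no time and is no camera call.
- env.sign_off(): hands the job in, once; it reports no verdict.
The state is a dict: "clock": time; "joint_positions": joint angles; "joint_vel": joint speeds; "joint_efforts": joint torques, N m; "tool_pos": TCP position; "orientation": TCP orientation; "wrist_force": force on the tool from outside, world axes, zero at the start; "wrist_torque": the same for the moment, N m; "finger_gap": finger opening in m.
Only numpy, scipy, OpenCV 4.12 (cv2) and the standard library are available. Lean on these libraries where they do the work, as an engineer would, in place of code of your own. Each camera call takes 0.05 s, during which the arm holds its last target. There are 200 camera calls.

### The job

Three flip-top pillboxes of the same yellow plastic stand half open on the ledge; the long one has been filled. With the fingertips push the long box's lid gently down until it is fully closed, then withdraw. Do not lift or shove the box, and leave the square and round boxes (lids still half open) and everything else on the ledge untouched.

Things in the scene. Friction and masses are not known exactly. Their poses are not given: they have to be found in the camera images.
- long_box: The long yellow flip-top pillbox, the one to shut: 62 (x) x 120 (y) x 34 mm high, 3 mm walls, plus a 5 mm thick lid, about 0.34 kg, standing loose on the ledge, full of white tablets. Origin at the centre of its underside, z up. Lid 62 mm long from hinge to free edge, 120 mm wide; closed, it is level and its top is 39 mm above the ledge.
- long_lid (a joint): Long lid's angle, rad: 0 closed and level, starts 0.32 to 0.7 (open). Hinge axis along the box's y at x = +31, z = 34 mm in its frame; the free edge, on the -x side, rises to open. Stiff hinge: stays where left; about 1 to 3 N at the fingertips closes it, to a hard stop. Its edge swings down and to -x as it shuts: fingers following that arc do not rub or tip the box.
- long_lid_edge (a point): Middle of the free edge of the long box's lid, half-way through its thickness (62 mm from the hinge axis); moves with the lid.
- square_box: Bystander: square yellow flip-top pillbox, 62 x 62 x 34 mm high, loose, empty, lid half open (rising up to 80 mm above the ledge). Origin at the centre of its underside; hinge on its +x side.
- square_lid_edge (a point): Middle of the free edge of the square box's lid; must stay where it is.
- round_box: Bystander: round yellow flip-top pillbox, 70 mm across, 34 mm high, loose, empty, lid half open (rising up to 85 mm above the ledge). Origin at the centre of its underside; hinge on its +x side.
- round_lid_edge (a point): Middle of the free edge of the round box's lid; must stay where it is.
- key_bowl: Bystander: round white ceramic bowl, 136 mm across the rim, 50 mm high. Origin at the centre of its underside.
- flask_lid: Bystander: stainless steel flask lid, 50 mm across, 42 mm high, upright. Origin at the centre of its underside.
- spool: Bystander: wooden spool, 36 mm across, 48 mm high, upright. Origin at the centre of its underside.
- keys: Bystander: three keys on a steel split ring 30 mm across, lying flat, reaching 62 mm from the ring's centre. Origin at the ring's centre on the ledge.
- glasses_case: Bystander: black glasses case, 62 (x) x 155 (y) x 36 mm high. Origin at the centre of its underside.
Things that resemble listed ones, but are neither listed nor needed, are in the scene too. What is shaped like the long_box but green is not meant.

How it is judged:
By the outcome, as a careful person would: the job done as asked, in the order asked, and still so for the second after the job is handed in, with the robot touching nothing.
It also fails if it takes over 38 s, if anything falls off the work surface, if the arm or the gripper's body presses on something with over 40 N, if the wrist force passes 120 N, or if a joint passes its speed limit or range.

## Working session

There is one attempt and no reset: what is moved stays moved. The work goes in short steps, Python scripts to look and compute and a tool call to move; the robot and the scene stay as the last step left them, time stands still between calls to the robot, and variables do not carry over. Pictures are saved under pics/ and viewed, about 8 in all and at most 12, crops included, and the job is handed in when it is done.

Besides the shell and the picture viewer there is one more tool, called after "Request:" as a command line: name --pt "numbers of a row" for each row, then --argument value for the rest. arm_command: Moves the arm, as the interface text tells. Its arguments: {"type":"object","properties":{"commands":{"type":"array","items":{"type":"array","items":{"type":"number"}}},"squeeze":{"type":"number"}},"required":["commands"]}

```bash
mkdir -p pics; cat > h.py <<'E'
import numpy as np, cv2
from scipy.spatial.transform import Rotation as Ro
from workcell import telemetry, viewer, env
def cloud(name):
    s=telemetry.get_state(); im,d=viewer.camera(name); p=viewer.camera_params(name)
    K=np.array([[p['fx'],0,p['cx']],[0,p['fy'],p['cy']],[0,0,1.]])
    h,w=d.shape; u,v=np.meshgrid(np.arange(w),np.arange(h))
    n=cv2.undistortPoints(np.stack([u,v],-1).reshape(-1,1,2).astype(np.float64),K,np.array(p['dist_coeffs'],float)).reshape(h,w,2)
    c=np.dstack([n[...,0]*d,n[...,1]*d,d])
    if name=='wrist':
        T=np.array(p['tool_from_camera']); c=c@T[:3,:3].T+T[:3,3]
        X=c@Ro.from_rotvec(s['orientation']).as_matrix().T+np.array(s['tool_pos'])
    else: X=(c-np.array(p['t']))@np.array(p['R'])
    X[d==0]=np.nan
    return im,d,X
def save(im,f): cv2.imwrite('pics/'+f,im[...,::-1])
E
python3 - <<'E'
from h import *
a,d,X=cloud('top'); b,e,Y=cloud('scene')
save(a,'top.png'); save(b,'scene.png'); np.savez('a.npz',a=a,X=X,b=b,Y=Y)
print(telemetry.get_state())
E
```

```text
{'clock': 0.1, 'joint_positions': array([ 0.9644914 ,  0.42663404,  0.07385946,  1.60653456, -0.03411482,
        1.11080878, -0.06710525]), 'joint_vel': array([-0.00056989, -0.00237646,  0.00136619, -0.00143676,  0.00091955,
        0.00065571, -0.00057314]), 'joint_efforts': array([ 7.45640660e-03, -9.37472248e+01,  3.67631927e+00, -4.55038333e+01,
       -4.86568641e-02,  1.68495759e-02,  6.59146917e-05]), 'tool_pos': array([ 0.29758673, -0.60554275,  0.30207313]), 'orientation': array([-3.05896943e+00, -7.11005434e-01,  4.99632792e-04]), 'wrist_force': array([ 0.38781593, -0.5977247 ,  0.53619188]), 'wrist_torque': array([0.00810094, 0.03080136, 0.04325837]), 'finger_gap': 0.09381910811847956}
```

View pics/top.png

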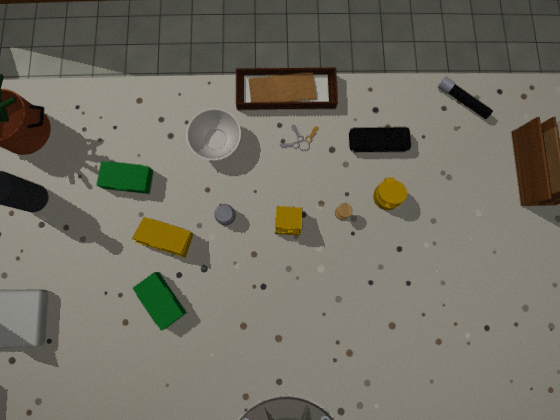

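View pics/scene.png

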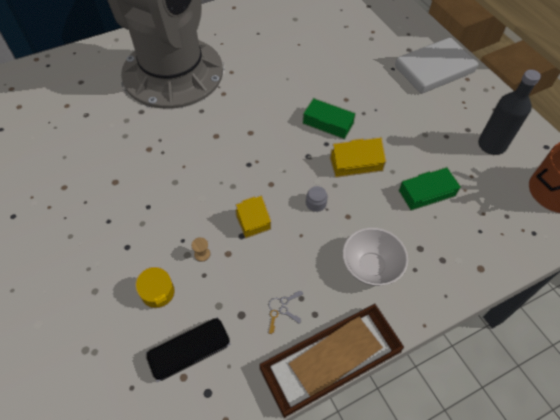

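Top view candidates: the long yellow box is at (163,237). Look-alikes are green long boxes at (125,177) and (160,300), the yellow square at (289,220) and the yellow round at (391,193). I choose (163,237), which is (358,157) in the scene view. Next I'll measure it and check it in one crop.

```bash
python3 - <<'E'
from h import *
z=np.load('a.npz')
for im,X,(u0,u1,v0,v1) in((z['a'],z['X'],(125,202,210,265)),(z['b'],z['Y'],(322,395,130,182))):
    sub=im[v0:v1,u0:u1]; P=X[v0:v1,u0:u1].reshape(-1,3)
    hsv=cv2.cvtColor(sub,cv2.COLOR_RGB2HSV).reshape(-1,3)
    m=(hsv[:,1]>150)&(hsv[:,0]>15)&(hsv[:,0]<35)&np.isfinite(P[:,2]); Q=P[m]
    Q=Q[Q[:,2]>.01]; print(len(Q),Q.min(0),Q.max(0))
    T=Q[Q[:,2]>.034]
    # ransac plane
    best=None;r=np.random.default_rng(0)
    for i in range(400):
        a,b,c=T[r.choice(len(T),3,False)];n=np.cross(b-a,c-a);l=np.linalg.norm(n)
        if l<1e-6: continue
        n/=l; n*=np.sign(n[2])
        if n[2]<.5: continue
        k=abs((T-a)@n)<.002
        if best is None or k.sum()>best.sum(): best=k
    L=T[best]; c0=L.mean(0); n=np.linalg.svd(L-c0)[2][2]; n*=np.sign(n[2])
    print('inl',len(L),'of',len(T),'c',c0,'n',n,'tilt',np.arccos(n[2]),'z',L[:,2].min(),L[:,2].max())
    # direction hinge: downhill = horizontal n
    x=np.r_[n[:2],0];x/=np.linalg.norm(x);y=np.cross([0,0,1],x)
    rect=cv2.minAreaRect(L[:,:2].astype(np.float32)); print(rect,'yaw from n',np.degrees(np.arctan2(x[1],x[0])))
    for ax in(x,y): print(np.percentile((L-c0)@ax,[1,50,99]))
save(cv2.resize(np.vstack([cv2.resize(z['a'][185:285,100:240],(560,400)),]),(560,400)),'c1.png')
E
```

```text
1421 [0.46826475 0.21730183 0.01049861] [0.56201495 0.34726115 0.06750134]
inl 1042 of 1294 c [0.517175   0.28146944 0.05178007] n [ 0.39876807 -0.13318495  0.90732893] tilt 0.4339097770789176 z 0.0357365929385686 0.06619293229638265
((0.5171255469322205, 0.2820758819580078), (0.11904929578304291, 0.059878136962652206), 72.31004333496094) yaw from n -18.46885596054964
[-0.02744283 -0.00046812  0.02900558]
[-0.05827779  0.00050075  0.05842641]
1598 [0.47062537 0.21422883 0.0100569 ] [0.56434967 0.34281718 0.06662314]
inl 801 of 1281 c [0.52040985 0.27863731 0.05010706] n [ 0.3991317  -0.14265726  0.90572777] tilt 0.43770273661842096 z 0.03477614023609664 0.06575585901809423
((0.5194258689880371, 0.27927470207214355), (0.11926841735839844, 0.06188323721289635), 70.2521743774414) yaw from n -19.667855562279318
[-0.02898277 -0.00027372  0.02841707]
[-0.0577909  -0.00049426  0.0586185 ]
```

View pics/c1.png

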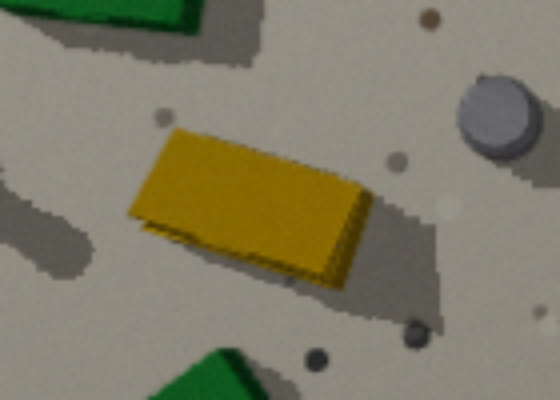

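The crop shows the plain yellow long lid. Its hinge is on the upper (far) side and its free edge is on the lower (near) side, along crop pixels (135,220) to (335,285). The lid angle is about 0.436 and the box yaw about -19°. I'll travel there now with the fingers shut.

Request:
arm_command --pt "30 -21 0 0 0 0 1" --pt "30 -21 0 0 0 0 1" --pt "30 -21 0 0 0 0 1" --pt "30 -21 0 0 0 0 1" --pt "30 -21 0 0 0 0 1" --pt "30 -21 0 0 0 0 1" --pt "30 -21 0 0 0 0 1" --pt "30 -21 0 0 0 0 1" --pt "30 -21 0 0 0 0 1" --pt "30 -21 0 0 0 0 1" --squeeze 10

```text
clock: 0.93
tool_pos: [0.4746, -0.2782, 0.2978]
orientation: [-3.062, -0.689, 0.011]
wrist_force: [0.7, -0.8, -0.0]
finger_gap: 0.0309
```

Request:
arm_command --pt "30 -21 0 0 0 0 1" --pt "30 -21 0 0 0 0 1" --pt "30 -21 0 0 0 0 1" --pt "30 -21 0 0 0 0 1" --pt "20 -30 0 0 0 0 1" --pt "20 -30 0 0 0 0 1" --pt "10 -30 0 0 0 0 1" --pt "10 -30 0 0 0 0 1" --pt "10 -30 0 0 0 0 1" --pt "10 -30 0 0 0 0 1"

```text
clock: 1.77
tool_pos: [0.5453, 0.0645, 0.2956]
orientation: [-3.06, -0.691, 0.014]
wrist_force: [0.1, -0.4, -0.5]
finger_gap: 0.0006
```

Request:
arm_command --pt "0 0 0 0 0 -7 1" --pt "0 0 0 0 0 -7 1" --pt "0 0 0 0 0 -7 1" --pt "0 0 0 0 0 -7 1" --pt "0 0 0 0 0 -7 1" --pt "0 0 0 0 0 -7 1" --pt "0 0 0 0 0 -7 1" --pt "0 0 0 0 0 -7 1" --pt "0 0 0 0 0 -7 1" --pt "0 0 0 0 0 -7 1"

```text
clock: 2.6
tool_pos: [0.5418, 0.0753, 0.2934]
orientation: [-2.071, -2.344, 0.011]
wrist_force: [0.2, 0.2, -0.4]
finger_gap: 0.0006
```

Request:
arm_command --pt "0 0 0 0 0 -7 1" --pt "0 0 0 0 0 -7 1" --pt "0 0 0 0 0 -7 1" --pt "0 0 0 0 0 -7 1" --pt "0 0 0 0 0 -7 1" --pt "0 0 0 0 0 -7 1" --pt "0 0 0 0 0 -7 1" --pt "0 0 0 0 0 -7 1" --pt "0 0 0 0 0 -7 1" --pt "0 0 0 0 0 -7 1"

```text
clock: 3.43
tool_pos: [0.5401, 0.0745, 0.2908]
orientation: [-0.307, -3.106, -0.002]
wrist_force: [-0.3, 0.1, -0.6]
finger_gap: 0.0004
```

```bash
cat > g.py <<'E'
from h import *
import sys
def go(tgt,yaw=161):
    s=telemetry.get_state(); R=Ro.from_rotvec(s['orientation'])
    t=np.radians(yaw); x=np.array([np.cos(t),np.sin(t),0]); z=np.array([0,0,-1.])
    D=Ro.from_matrix(np.c_[x,np.cross(z,x),z])
    print('pos',s['tool_pos'].round(4),'clk',s['clock'],'F',s['wrist_force'].round(1),'j',s['joint_positions'].round(2))
    print('tool shift mm',(R.inv().apply(np.array(tgt)-s['tool_pos'])*1e3).round(1),'turn deg',np.degrees((R.inv()*D).as_rotvec()).round(2))
if __name__=='__main__': go([float(v) for v in sys.argv[1:4]])
E
python3 g.py 0.504 0.285 0.26
```

```text
pos [0.5401 0.0745 0.2908] clk 3.4333 F [-0.3  0.1 -0.6] j [ 0.33  0.31 -0.69  1.87  0.21  1.06  0.93]
tool shift mm [ 76.  199.4  32.1] turn deg [-0.13 -1.16  7.7 ]
```

Request:
arm_command --pt "0 0 0 0 -1 5 1" --pt "0 0 0 0 0 2.5 1" --pt "14 25 4 0 0 0 1" --pt "14 25 4 0 0 0 1" --pt "14 25 4 0 0 0 1" --pt "14 25 4 0 0 0 1" --pt "14 25 4 0 0 0 1" --pt "14 25 4 0 0 0 1" --pt "14 25 4 0 0 0 1" --pt "0 0 0 0 0 0 1"

```text
clock: 4.27
tool_pos: [0.501, 0.2758, 0.2595]
orientation: [-0.526, -3.089, 0.007]
wrist_force: [0.0, -0.0, 0.4]
finger_gap: 0.0009
```

```bash
python3 - <<'E'
from h import *
from g import go
go([.504,.285,.2])
w,d,X=cloud('wrist'); save(w,'w1.png'); np.savez('w.npz',w=w,X=X)
def fit(im,X):
    hsv=cv2.cvtColor(im,cv2.COLOR_RGB2HSV)
    m=(hsv[...,1]>150)&(hsv[...,0]>15)&(hsv[...,0]<35)&(X[...,2]>.034)&(X[...,1]>.19)&(X[...,1]<.38)&(abs(X[...,0]-.51)<.08)&(X[...,2]<.08)
    T=X[m];r=np.random.default_rng(0);best=None
    for i in range(300):
        a,b,c=T[r.choice(len(T),3,False)];n=np.cross(b-a,c-a);n/=np.linalg.norm(n)+1e-12
        if abs(n[2])<.5: continue
        k=abs((T-a)@n)<.0015
        if best is None or k.sum()>best.sum(): best=k
    L=T[best];n=np.linalg.svd(L-L.mean(0),full_matrices=False)[2][2];n*=np.sign(n[2])
    x=np.r_[n[:2],0];x/=np.linalg.norm(x);y=np.cross([0,0,1],x);u=np.cross(y,n)
    e=[np.percentile(L@a,[.5,99.5]) for a in(u,y)]
    print(len(L),'tilt',np.arccos(n[2]),'yaw',np.degrees(np.arctan2(x[1],x[0])),'size',np.ptp(e[0]),np.ptp(e[1]))
    c=L.mean(0);c=c+u*(e[0].mean()-c@u)+y*(e[1].mean()-c@y);print('centre top',c,'zmax',np.percentile(L[:,2],99.5))
    print(cv2.minAreaRect(L[:,:2].astype(np.float32)))
fit(w,X)
E
```

```text
pos [0.501  0.2758 0.2595] clk 4.2667 F [ 0.  -0.   0.4] j [-0.04  0.39 -0.72  1.84  0.29  1.02  0.36]
tool shift mm [-0.2 10.  59.5] turn deg [-0.33 -0.41 -0.33]
7998 tilt 0.4278635307094334 yaw -17.878369713142494 size 0.06253822336126019 0.11615554020774699
centre top [0.51529317 0.28270632 0.05174715] zmax 0.0645732907944859
((0.5146562457084656, 0.28287842869758606), (0.11763899028301239, 0.05949338153004646), 71.9298324584961)
```

View pics/w1.png

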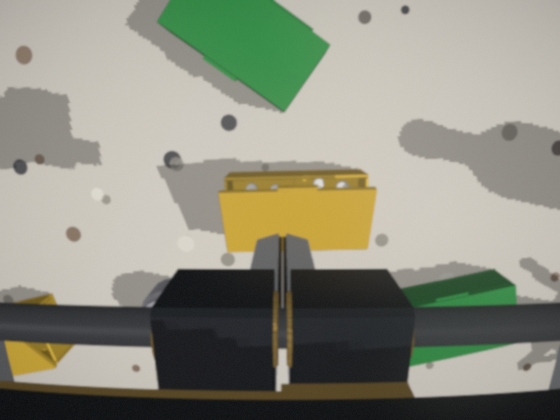

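The wrist view shows the white tablets behind the raised free edge (320,183). The lid spans columns 220–375 and rows 188–250, with the fingers centred over it. Next I descend to just above the lid.

Request:
arm_command --pt "0 3 20 0 0 0 1" --pt "0 3 20 0 0 0 1" --pt "0 3 20 0 0 0 1" --pt "0 2 15 0 0 0 1" --pt "0 0 5 0 0 0 1" --pt "0 0 3 0 0 0 1" --pt "0 0 0 0 0 0 1" --pt "0 0 0 0 0 0 1" --pt "0 0 0 0 0 0 1" --pt "0 0 0 0 0 0 1"

```text
clock: 5.15
tool_pos: [0.5078, 0.2788, 0.1757]
orientation: [-0.546, -3.088, 0.013]
wrist_force: [0.9, 0.2, -0.1]
finger_gap: 0.0003
```

```bash
python3 g.py .504 .2855 .16
```

```text
pos [0.5078 0.2788 0.1757] clk 5.15 F [ 0.9  0.2 -0.1] j [-0.1   0.5  -0.66  1.9   0.39  0.89  0.27]
tool shift mm [ 5.8  5.1 15.7] turn deg [-0.54 -0.25 -1.04]
```

Request:
arm_command --pt "3 3 0 -0.5 -0.3 -1 1" --pt "3 2 1 0 0 0 1" --pt "0 0 2 0 0 0 1" --pt "0 0 2 0 0 0 1" --pt "0 0 2 0 0 0 1" --pt "0 0 2 0 0 0 1" --pt "0 0 2 0 0 0 1" --pt "0 0 0 0 0 0 1" --pt "0 0 0 0 0 0 1" --pt "0 0 0 0 0 0 1"

```text
clock: 5.98
tool_pos: [0.5039, 0.2865, 0.1651]
orientation: [0.516, 3.095, 0.002]
wrist_force: [0.1, 0.1, -0.3]
finger_gap: 0.0007
```

```bash
python3 g.py .504 .2855 .16
```

```text
pos [0.5039 0.2865 0.1651] clk 5.9833 F [ 0.1  0.1 -0.3] j [-0.11  0.51 -0.66  1.91  0.41  0.85  0.26]
tool shift mm [-0.4 -0.9  5.1] turn deg [0.1  0.19 0.07]
```

Request:
arm_command --pt "0 -0.5 2 0 0 0 1" --pt "0 0 2 0 0 0 1" --pt "0.5 0 1.5 0 0 0 1" --pt "0.8 0 2 0 0 0 1" --pt "0.8 0 2 0 0 0 1" --pt "0.8 0 2 0 0 0 1" --pt "0.7 0 2 0 0 0 1" --pt "0 0 0 0 0 0 1" --pt "0 0 0 0 0 0 1" --pt "0 0 0 0 0 0 1"

```text
clock: 6.82
tool_pos: [0.5, 0.2874, 0.1502]
orientation: [0.516, 3.095, 0.002]
wrist_force: [0.4, -0.2, 0.5]
finger_gap: 0.0008
```

```bash
python3 g.py .497 .288 .136
```

```text
pos [0.5    0.2874 0.1502] clk 6.8167 F [ 0.4 -0.2  0.5] j [-0.12  0.53 -0.65  1.92  0.43  0.83  0.24]
tool shift mm [ 3.1 -0.5 14.2] turn deg [0.11 0.2  0.07]
```

Request:
arm_command --pt "0.6 0 2 0 0 0 1" --pt "0.5 0 2 0 0 0 1" --pt "0.5 0 2 0 0 0 1" --pt "0.4 0 2 0 0 0 1" --pt "0.3 0 2 0 0 0 1" --pt "0.2 0 1 0 0 0 1" --pt "0.2 0 1 0 0 0 1" --pt "0 0 0 0 0 0 1" --pt "0 0 0 0 0 0 1" --pt "0 0 0 0 0 0 1"

```text
clock: 7.65
tool_pos: [0.4974, 0.2884, 0.1369]
orientation: [0.516, 3.095, 0.002]
wrist_force: [-0.4, 0.6, 0.0]
finger_gap: 0.0007
```

```bash
python3 - <<'E'
from h import *
from g import go
go([.497,.288,.136])
w,d,X=cloud('wrist'); b,e,Y=cloud('scene')
save(np.hstack([cv2.resize(w[100:300,150:450],(450,300)),cv2.resize(b[110:210,290:430],(420,300))])[:,:800],'w2.png')
E
```

```text
pos [0.4974 0.2884 0.1369] clk 7.65 F [-0.4  0.6  0. ] j [-0.14  0.54 -0.64  1.94  0.45  0.8   0.22]
tool shift mm [ 0.3 -0.5  0.9] turn deg [0.11 0.2  0.06]
```

View pics/w2.png

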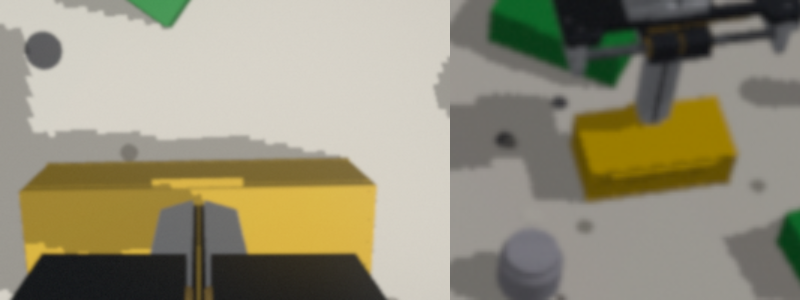

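The lid is almost down, with the fingertips on it near the free edge (wrist crop (200,205)) and the box unmoved. I'll press the last millimetres to the stop.

Request:
arm_command --pt "0 0 1 0 0 0 1" --pt "0 0 0.7 0 0 0 1" --pt "0 0 0.7 0 0 0 1" --pt "0 0 0.7 0 0 0 1" --pt "0 0 0 0 0 0 1" --pt "0 0 0 0 0 0 1" --pt "0 0 0 0 0 0 1" --pt "0 0 0 0 0 0 1" --pt "0 0 0 0 0 0 1" --pt "0 0 0 0 0 0 1"

```text
clock: 8.58
tool_pos: [0.4974, 0.2886, 0.1365]
orientation: [0.516, 3.093, 0.001]
wrist_force: [-0.4, -1.2, 2.0]
finger_gap: 0.0005
```

Request:
arm_command --pt "0 0 0 0 0 0 1" --pt "0 0 0 0 0 0 1" --pt "0 0 0 0 0 0 1" --pt "0 0 0 0 0 0 1" --pt "0 0 0.5 0 0 0 1" --pt "0 0 1 0 0 0 1" --pt "0 0 1 0 0 0 1" --pt "0 0 1 0 0 0 1" --pt "0 0 1 0 0 0 1" --pt "0 0 1 0 0 0 1"

```text
clock: 9.42
tool_pos: [0.4973, 0.2891, 0.1356]
orientation: [0.516, 3.09, -0.003]
wrist_force: [-7.2, -5.4, 24.6]
finger_gap: 0.0005
```

That is a firm stop at tip height about 39 mm. I'll withdraw straight up.

Request:
arm_command --pt "0 0 -2 0 0 0 1" --pt "0 0 -4 0 0 0 1" --pt "0 0 -10 0 0 0 1" --pt "0 0 -20 0 0 0 1" --pt "0 0 -25 0 0 0 1" --pt "0 0 -25 0 0 0 1" --pt "0 0 -25 0 0 0 1" --pt "0 0 -20 0 0 0 1" --pt "0 0 0 0 0 0 1" --pt "0 0 0 0 0 0 1"

```text
clock: 10.25
tool_pos: [0.495, 0.2899, 0.2763]
orientation: [0.514, 3.092, -0.002]
wrist_force: [0.7, -0.7, 0.3]
finger_gap: 0.0002
```

```bash
python3 - <<'E'
from h import *
s=telemetry.get_state(); print(s['clock'],s['tool_pos'],s['wrist_force'])
w,d,X=cloud('wrist'); b,e,Y=cloud('scene')
z=np.load('a.npz')
for im,X in((w,X),(b,Y)):
    hsv=cv2.cvtColor(im,cv2.COLOR_RGB2HSV)
    m=(hsv[...,1]>150)&(hsv[...,0]>15)&(hsv[...,0]<35)&(X[...,2]>.03)&(X[...,1]>.19)&(X[...,1]<.38)&(abs(X[...,0]-.51)<.08)&(X[...,2]<.08)
    T=X[m];c=T.mean(0);n=np.linalg.svd(T-c,full_matrices=False)[2][2];n*=np.sign(n[2])
    print(len(T),'tilt',np.arccos(n[2]),n,'z pct',np.percentile(T[:,2],[2,50,98]),cv2.minAreaRect(T[:,:2].astype(np.float32)))
D=np.abs(e-0)
df=cv2.absdiff(b,z['b']).max(2)>40
save(np.hstack([cv2.resize(w,(400,300)),cv2.resize(b,(400,300))]),'w3.png')
E
```

```text
10.25 [0.49501519 0.289855   0.27625562] [ 0.71825656 -0.68630947  0.28996826]
8535 tilt 0.006474110233839313 [-0.00635366  0.00124279  0.99997904] z pct [0.03650533 0.03826812 0.03973912] ((0.511150062084198, 0.2844056487083435), (0.11771737039089203, 0.06501065194606781), 72.03626251220703)
1114 tilt 0.024784015347557326 [ 0.02365014 -0.00740221  0.99969289] z pct [0.03214707 0.03790407 0.04158613] ((0.515682578086853, 0.2804039716720581), (0.12046664208173752, 0.06918521970510483), 71.7726821899414)
```

View pics/w3.png

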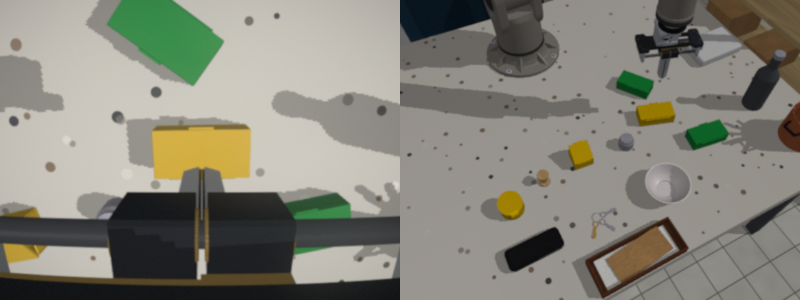

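The lid is level (tilt 0.006, top at 38–39 mm) in the wrist view around (200,150). The box is where it was and the other objects look unchanged. I'll hand in.

```bash
python3 -c "
from workcell import env; print(env.sign_off())"
```

```text
the job is handed in; nothing more can be done
None
```

The long yellow pillbox's lid is fully closed, the arm is clear of it, and the job is handed in at about 10 s of the 38 s allowed.

- **How it closed:** I pushed near the free edge with the shut fingertips, following the lid's arc down to the hard stop. The last press to confirm the stop was firmer than gentle, about 25 N at the wrist, against the 1 to 3 N the hinge needs. I then withdrew straight up to about 140 mm above the lid.
- **Lid check:** the wrist camera shows it level, with a tilt of 0.006 rad and its top at about 38–39 mm. The scene camera gave a tilt of 0.025 rad, from fewer and noisier points that include some of the box side.
- **Box position:** its centre measures within about 1–2 mm of where I expected it from the first pictures, so it did not shift noticeably.
- **Other objects:** the square and round boxes and everything else looked unchanged in the last picture. I checked that by eye only.

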